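# Rebuild the cog cluster on a polishing drive

### The job

The steel cogs lying on the bench belong on the keyed hub of the blue drive unit. Swing the clear guard fully aside, take the black dust cap off the hub and put it in the aluminium tray, slide every cog that is there onto the hub boss up, largest at the bottom and each next smaller one above it, turning each so that its keyway finds the brass master spline and it goes fully home on what is below, then swing the guard back over the hub against its stop. Leave the jar, the file and the steel block where they are.

Things in the scene. Friction and masses are not known exactly. Their poses are not given: they have to be found in the camera images.
- cog_a: The largest of up to four loose steel cogs (may be absent), flat on the bench, boss up, about 200 g. Toothed disc 92 mm across its 30 teeth, 5 mm thick; on it a square boss 44 x 44 mm, 8 mm high (13 mm in all), to be gripped by two flats. 25 mm through bore with one keyway towards +x. Origin: on the axis at the underside; z up; x, y square to the boss's flats.
- cog_a_key (a point): Point in the keyway of cog_a, 15 mm from its axis along its +x, at underside height. The keyway is 11 mm wide, reaches 18.5 mm from the axis through the disc, and cuts right through the +x side of the boss, where it shows as a gap in the square.
- cog_b: The second largest of up to four loose steel cogs (may be absent), flat on the bench, boss up, about 170 g. Toothed disc 82 mm across its 26 teeth, 5 mm thick; on it a square boss 44 x 44 mm, 8 mm high (13 mm in all), to be gripped by two flats. 25 mm through bore with one keyway towards +x. Origin: on the axis at the underside; z up; x, y square to the boss's flats.
- cog_b_key (a point): Point in the keyway of cog_b, 15 mm from its axis along its +x, at underside height. The keyway is 11 mm wide, reaches 18.5 mm from the axis through the disc, and cuts right through the +x side of the boss, where it shows as a gap in the square.
- cog_c: The third largest of up to four loose steel cogs (may be absent), flat on the bench, boss up, about 140 g. Toothed disc 72 mm across its 22 teeth, 5 mm thick; on it a square boss 44 x 44 mm, 8 mm high (13 mm in all), to be gripped by two flats. 25 mm through bore with one keyway towards +x. Origin: on the axis at the underside; z up; x, y square to the boss's flats.
- cog_c_key (a point): Point in the keyway of cog_c, 15 mm from its axis along its +x, at underside height. The keyway is 11 mm wide, reaches 18.5 mm from the axis through the disc, and cuts right through the +x side of the boss, where it shows as a gap in the square.
- cog_d: The smallest of up to four loose steel cogs (may be absent), flat on the bench, boss up, about 110 g. Toothed disc 62 mm across its 18 teeth, 5 mm thick; on it a square boss 44 x 44 mm, 8 mm high (13 mm in all), to be gripped by two flats. 25 mm through bore with one keyway towards +x. Origin: on the axis at the underside; z up; x, y square to the boss's flats.
- cog_d_key (a point): Point in the keyway of cog_d, 15 mm from its axis along its +x, at underside height. The keyway is 11 mm wide, reaches 18.5 mm from the axis through the disc, and cuts right through the +x side of the boss, where it shows as a gap in the square.
- hub: Fixed upright dark steel splined spindle, 22 mm in diameter, 62 mm tall, with one brass master spline (key) towards its +x; the top 8 mm are a bare nose tapering to 14 mm. Origin: on the axis at the foot, on top of the unit's plate, 15 mm above the bench; z up. The first cog rests at this height, each further one 13 mm higher.
- hub_key (a point): Point in the key, 15 mm from the hub's axis along its +x, at foot height. The key is a rib 8 mm wide standing out to 17 mm from the axis, from the foot to 54 mm up. A cog slides down only with its keyway over the key (1.5 mm play all round); turned wrongly it rests on top of the key. The fine splines are only look.
- hub_top (a point): Top of the hub's nose, on the axis, 62 mm above its foot.
- unit: Fixed blue cast drive unit: plate 130 mm (x) by 240 mm (y, from -65 to +175 mm) and 15 mm thick on the bench; the hub stands at its origin, and the guard's post (24 mm in diameter) stands at y = +140 mm (97 mm high with the arm's end on it). Origin at bench level under the hub.
- guard (a joint): Swing guard on an upright pivot, rad: 0 = closed, the clear disc centred over the hub, against its stop; grows anticlockwise seen from above as the knob swings aside towards the unit's +x; 1.4 = fully aside against its stop. Stiff enough to stay where left, about 1.5 N to move at the knob.
- guard_pivot (a point): Point on the guard's pivot axis, at the underside of the arm, 88.5 mm above the bench and 140 mm from the hub axis.
- guard_knob (a point): Top of the guard's black upright knob: 18 mm in diameter, 32 mm tall, standing on the centre of the clear guard disc (84 mm in diameter, 6 mm thick, 89.5 to 95.5 mm above the bench); 140 mm from the pivot axis; knob top 127.5 mm above the bench. Pinch it from above or push it.
- cap: Loose black plastic dust cap hung over the top of the hub: an upside-down cup 48 mm in diameter and 34 mm high, wall and roof 4 mm thick, 45 g; its roof rests on the hub's nose, so its top is 81 mm above the bench and it lifts straight off, clear after 30 mm. Origin: centre of its open lower rim; z towards the roof.
- cap_center (a point): Centre of the cap, on its axis, 17 mm from the rim.
- tray: Fixed open square aluminium parts tray for the cap, on the bench, 110 x 110 mm outside, 22 mm high, walls and floor 4 mm. Origin: centre of its underside; sides along its x and y.
- jar: Bystander: glass jar with metal lid, 62 mm in diameter and height. Origin at its underside.
- file: Bystander: hand file with wooden handle lying flat, 250 mm long, 22 mm high. Origin under the end of the handle where the blade begins; blade along +x.
- steel_block: Bystander: square steel bench block, 90 x 90 x 22 mm. Origin at its underside.
Things that resemble listed ones, but are neither listed nor needed, are in the scene too. What is shaped like the cog_c but purple or red is not meant.

How it is judged (in metres and radians):
On the way, in this order (a step that is already met when the one before it is completed fails the run):
1. the guard is swung fully aside (beyond 1.2 rad) (value of joint guard above 1.2 rad), for 0.2 s.
2. every cog present is home on the hub, keyed, largest lowest (z of cog_a in the frame of hub between -0.004 and 0.004 m and horizontal distance between each of cog_a, cog_b, cog_c, cog_d and hub below 0.004 m and angle between each of cog_a, cog_b, cog_c, cog_d's own z axis and vertical below 0.1 rad and horizontal distance between each of cog_a_key, cog_b_key, cog_c_key, cog_d_key and hub_key below 0.005 m and (z of cog_b in the frame of hub between -0.004 and 0.004 m or z of cog_b in the frame of hub between 0.009 and 0.017 m) and (z of cog_c in the frame of hub between -0.004 and 0.004 m or z of cog_c in the frame of hub between 0.009 and 0.017 m or z of cog_c in the frame of hub between 0.022 and 0.03 m) and (z of cog_d in the frame of hub between -0.004 and 0.004 m or z of cog_d in the frame of hub between 0.009 and 0.017 m or z of cog_d in the frame of hub between 0.022 and 0.03 m or z of cog_d in the frame of hub between 0.035 and 0.043 m) and z of each of cog_b, cog_c, cog_d in the frame of cog_a above 0.008 m and z of each of cog_c, cog_d in the frame of cog_b above 0.008 m and z of cog_d in the frame of cog_c above 0.008 m), for 0.2 s.
3. the guard is back over the hub (below 0.12 rad) (value of joint guard below 0.12 rad), for 0.2 s.
At the end, for the whole second after the job is handed in: Every cog present is on the hub: within 4 mm of centre, keyway over the key (5 mm), level (0.1 rad), underside within 4 mm of 0, 13, 26 or 39 mm above the hub's foot, smaller cogs above larger, at rest; the cap rests in the tray; the guard is closed (below 0.12 rad) (all of step 2 and linear speed of each of cog_a, cog_b, cog_c, cog_d, cap below 0.02 m/s and value of joint guard below 0.12 rad and x of cap_center in the frame of tray between -0.042 and 0.042 m and y of cap_center in the frame of tray between -0.042 and 0.042 m and height (world z) of cap_center below 0.04 m); the robot touches nothing.
It fails at once if the jar is shoved more than 3 cm from its place (distance of jar from where it was at the start of the episode above 0.03 m).
It fails at once if the file is shoved more than 3 cm from its place (distance of file from where it was at the start of the episode above 0.03 m).
It fails at once if the steel block is shoved more than 3 cm from its place (distance of steel_block from where it was at the start of the episode above 0.03 m).
Of cog_a, cog_b, cog_c, cog_d only 3 to 4 are there at a start; the rules pass over those that are not, and their reading is None.
At some moment in a run one of cog_a, cog_b, cog_c, cog_d may be knocked a few centimetres aside while the robot is not near it.
Once in a run the grip may slacken for a moment while it holds something.
It also fails if it takes over 210 s, if anything falls off the work surface, if the arm or the gripper's body presses on something with over 40 N, if the wrist force passes 120 N, or if a joint passes its speed limit or range.

### The arm

A 7-joint arm with a two-finger parallel gripper is mounted at the origin on the work surface. World frame = base frame: x ahead of the robot, y to its left, z up, the work surface at z = 0. Lengths are in mm, angles in rad, forces in N, time in s.
With the tool pointing down it reaches from about 350 to 900 mm from the base axis. Payload 8.1 kg.
Tool frame: the origin (TCP) lies between the finger pads; the fingertips stand 17 mm ahead of it and the grasp point (between the pads) lies 2 mm behind it; z points along the fingers, y is the line along which they close (so a half turn about z gives the same grasp; the last joint's range is limited). The gripper opens to 92 mm and grips with 3 to 60 N. Pads are 19 mm wide; open, the fingers measure 130 mm over their backs; the gripper's body (75 mm by 190 mm) begins 47 mm behind the grasp point.
Start: joints at [-0.103, 0.434, 0.025, 1.573, -0.012, 1.134, -0.075], TCP at [625.013, -0.027, 243.742] pointing down, gripper open.
Joint ranges: [-2.62, 2.62], [-0.44, 2.09], [-1.27, 1.32], [0.08, 2.57], [-1.32, 4.46], [0.12, 2], [-2.74, 2.74]. Speed limits (rad/s): [2.22, 2.22, 3.01, 3.01, 3.14, 3.14, 3.14].

### API

Orientations are given as a 3x3 rotation matrix whose columns are the frame's x, y, z axes.
In Python, from rig import get_state, viewer, close_job, spotter gives the robot as it stands. The module is installed in compiled form; this text tells all that it offers.
- The arm moves only by the tool move_arm, never from a script. Its argument "deltas" is a list that holds one entry, the list of rows, each a list of 6 numbers: the shift along the tool's x, y, z as a fraction of full scale, then the turn, a rotation vector about the tool's x, y, z as a fraction of full scale. In form: [[[dx, dy, dz, rx, ry, rz], ...]]. A call has 1 to 10 rows; each row is the pose to reach, as a shift and turn from the pose commanded when the call began, along the tool's axes at that moment, turning the shorter way round; what a row does not reach only later rows make up. Full scale, the value 1, is 0.75 m for a shift and 180 degrees for a turn. A row lasts 1/8 s, in which the tool goes at most 62.5 mm and 10.7 degrees, less where a joint would pass 70% of its speed; a pose out of reach is approached as far as the arm can. A call with a number of a shift or a turn outside -1 to 1 is refused whole. A call with a gripper value outside its range is refused whole. "hand" is the opening, from 0 (shut) to 1 (fully open), set as the call begins (left out, the last holds). The fingers move at their own pace and stop on an object; "grip_force" is the grip in N (left out, the last holds). Time passes only in rows, so rows that repeat a pose let the fingers close. It gives the time, the measured TCP pose, the force, the opening and the grip force at its end, in the units of the state.
- get_state(): the state, without advancing time (a new reading comes with each control period).
- viewer.grab_frame(name): name is "scene" or "side" or "wrist"; returns the picture (420x560x3 uint8, red, green, blue); there is no depth.
- viewer.camera_params(name): a dict with "mtx" (3x3 intrinsics, pixels), "distortion" ([k1, k2, p1, p2, k3] as OpenCV has them; the pictures are not rectified), "extrinsics" (4x4, takes a point from camera to world coordinates). Camera axes: x right, y down, z forward; pixel columns grow to the right and rows downward; lengths in mm; the calibration is good to about 2 mm. A picture is of the moment at which its call begins: read the wrist's pose just before it. camera_params takes no time and is no camera call; for the wrist camera it gives the pose at the moment of the call.
- close_job(): hands the job in; it is judged then, once.
Trained networks look in the newest picture that a camera, given by its name, has taken for a name from the list of things; names that differ only in an ending like _2 or _b are one class to them, and where a whole thing is asked for, a point or a joint stands for the part that bears it (a point fixed in the world has none). Each returns a list of dicts, best first, with "p" (0 to 1); they miss things now and then, are a little off and sometimes report something else, mostly with a low value. They report only what shows in the picture. A call takes as long as a camera call. They do not tell look-alikes from the thing itself.
- spotter.search_frame(camera, target): "bbox" ([left, top, right, bottom] in pixels, round what is visible of it).
- spotter.silhouettes(camera, target): "region" (420x560 bool, what is visible of it) and "bbox" ([left, top, right, bottom] in pixels, round what is visible of it).
The state is a dict: "time_s": time; "joint_positions": joint angles; "joint_velocities": joint speeds; "joint_efforts": joint torques, N m; "eef_pos": TCP position; "eef_rot": TCP orientation; "contact_force": force on the tool from outside, world axes, zero at the start; "ft_torque": the same for the moment, N m; "gripper_width": finger opening in mm; "grasp_force": force on a finger pad.
Only numpy, scipy, OpenCV 4.12 (cv2) and the standard library are available. Lean on these libraries where they do the work, as an engineer would, in place of code of your own. Each camera call takes 0.05 s, during which the arm holds its last target. There are 200 camera calls.

## Working session

There is one attempt and no reset: what is moved stays moved. The work goes in short steps, Python scripts to look and compute and a tool call to move; the robot and the scene stay as the last step left them, time stands still between calls to the robot, and variables do not carry over. Pictures are saved under pics/ and viewed, at most 14 in all, crops included, and the job is handed in when it is done.

Besides the shell and the picture viewer there is one more tool, called after ">>>" by a JSON object that holds its "op" and its "data", one argument or row to a line. move_arm: Moves the arm, as the interface text tells. Its arguments: {"type":"object","properties":{"deltas":{"type":"array","items":{"type":"array","items":{"type":"array","items":{"type":"number"}}}},"hand":{"type":"number"},"grip_force":{"type":"number"}},"required":["deltas"]}

```bash
mkdir -p pics; cat > h.py <<'E'
import numpy as np, cv2, json
from rig import get_state, viewer, close_job, spotter
def grab(n,f=None):
    p=viewer.camera_params(n); im=viewer.grab_frame(n)
    if f: cv2.imwrite('pics/'+f,im[:,:,::-1])
    return im,p
def ray(p,uv):
    K=np.array(p['mtx']);d=np.array(p['distortion']);E=np.array(p['extrinsics'])
    q=cv2.undistortPoints(np.array(uv,float).reshape(-1,1,2),K,d).reshape(-1,2)
    r=np.c_[q,np.ones(len(q))]@E[:3,:3].T
    return E[:3,3],r
def onz(p,uv,z):
    c,r=ray(p,uv); return c+r*((z-c[2])/r[:,2])[:,None]
def proj(p,X):
    K=np.array(p['mtx']);d=np.array(p['distortion']);E=np.array(p['extrinsics'])
    R=E[:3,:3].T;t=-R@E[:3,3]
    return cv2.projectPoints(np.array(X,float).reshape(-1,1,3),cv2.Rodrigues(R)[0],t,K,d)[0].reshape(-1,2)
E
python3 - <<'E'
from h import *
np.set_printoptions(precision=1,suppress=True)
ims=[]
for n in ['scene','side','wrist']:
    im,p=grab(n,n+'0.png'); print(n,np.array(p['extrinsics']).round(2).tolist())
    for t in (['cog_a','hub','guard_knob','cap','tray','jar','file','steel_block','unit']):
        for r in spotter.search_frame(n,t)[:6]:
            b=r['bbox'];c=[(b[0]+b[2])/2,(b[1]+b[3])/2]
            print(' ',t,round(r['p'],2),np.round(b),onz(p,[c],5)[0])
print(get_state())
E
```

```text
scene [[-0.15, 0.76, -0.64, 1251.64], [0.99, 0.12, -0.09, 193.42], [0.0, -0.64, -0.77, 944.72], [0.0, 0.0, 0.0, 1.0]]
  cog_a 0.86 [184. 217. 216. 243.] [ 582.3 -137.9    5. ]
  cog_a 0.8 [174. 154. 193. 170.] [ 330.1 -261.8    5. ]
  cog_a 0.72 [196. 179. 214. 196.] [ 424.7 -168.2    5. ]
  cog_a 0.7 [133. 213. 157. 233.] [ 579.7 -296.5    5. ]
  guard_knob 0.75 [275. 179. 347. 202.] [386.5 145.9   5. ]
  tray 0.81 [359. 196. 404. 236.] [452.1 354.9   5. ]
  tray 0.5 [367. 247. 416. 291.] [627.1 380.2   5. ]
  tray 0.24 [271. 179. 346. 203.] [389.7 140.2   5. ]
  jar 0.92 [420. 182. 449. 214.] [361.6 506.1   5. ]
  jar 0.7 [150. 179. 172. 200.] [ 451.5 -293.4    5. ]
  jar 0.44 [355. 195. 405. 237.] [454.9 351.    5. ]
  file 0.66 [138. 265. 228. 300.] [ 745.9 -134.     5. ]
  steel_block 0.93 [366. 249. 415. 294.] [634.5 378.    5. ]
  steel_block 0.45 [421. 184. 447. 210.] [359.2 506.    5. ]
  steel_block 0.24 [132. 216. 157. 232.] [ 584.4 -294.5    5. ]
  unit 0.77 [259. 176. 354. 238.] [451.5 142.    5. ]
side [[-0.92, -0.24, 0.29, 266.46], [-0.38, 0.58, -0.72, 744.94], [0.01, 
[... 1125 characters left out ...]
0.29 [  9.   0. 184. 168.] [448.6  96.6   5. ]
  jar 0.3 [198. 260. 276. 330.] [ 577.7 -131.3    5. ]
  file 0.85 [355. 194. 422. 361.] [ 749.5 -109.5    5. ]
  unit 0.98 [  8.   1. 184. 168.] [448.1  96.3   5. ]
{'time_s': 1.5, 'joint_positions': array([-0.1,  0.4,  0. ,  1.6, -0. ,  1.1, -0.1]), 'joint_velocities': array([ 0., -0., -0.,  0.,  0.,  0.,  0.]), 'joint_efforts': array([  0. , -66.8,   1. , -31.5,  -0.1,   0. ,   0. ]), 'eef_pos': array([625. ,  -0. , 243.7]), 'eef_rot': array([[ 0.,  1.,  0.],
       [ 1., -0., -0.],
       [-0.,  0., -1.]]), 'contact_force': array([-0.8,  0.1, -0.1]), 'ft_torque': array([-0.,  0.,  0.]), 'grasp_force': 0.0, 'gripper_width': 91.55868718799968}
```

View pics/scene0.png

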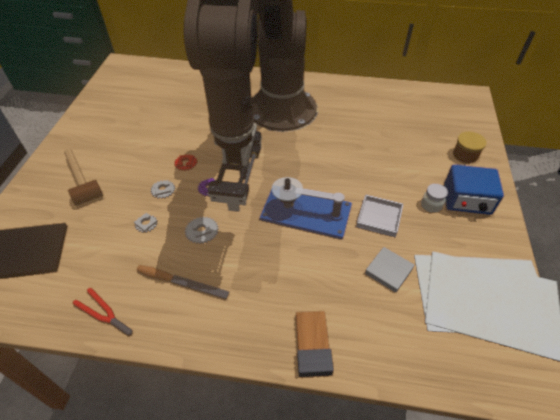

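View pics/side0.png

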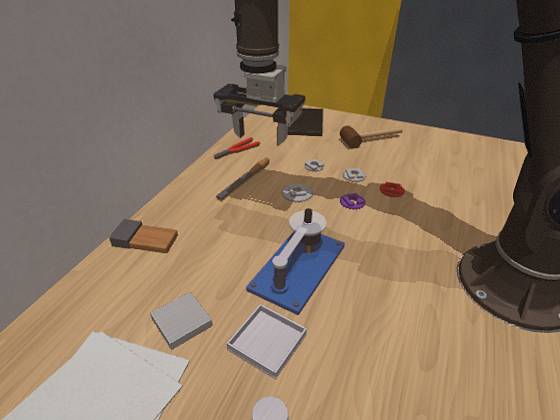

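Scene: steel cogs at about (202,230), (163,189) and (146,223). The purple one at (208,187) and the red one at (186,162) are look-alikes. The guard knob is at (288,184) and its pivot at (338,199); the tray is at (380,215). Side: knob (308,215), pivot (281,262). Next I'll triangulate the guard.

```bash
python3 - <<'E'
from h import *
np.set_printoptions(precision=1,suppress=True)
ps=viewer.camera_params('scene');pd=viewer.camera_params('side')
def tri(a,b):
    A=[];B=[]
    for p,u in((ps,a),(pd,b)):
        c,r=ray(p,[u]); r=r[0]/np.linalg.norm(r[0]); M=np.eye(3)-np.outer(r,r);A.append(M);B.append(M@c)
    return np.linalg.solve(sum(A),sum(B))
print('knobtop',tri((287,180),(309,211)),'pivot',tri((338,196),(281,261)))
print(onz(ps,[(287,180)],127.5),onz(pd,[(309,211)],127.5),onz(ps,[(338,196)],97),onz(pd,[(281,261)],97))
im,p=grab('wrist')
cv2.imwrite('pics/c1.png',np.hstack([cv2.resize(cv2.imread('pics/scene0.png')[140:260,120:240],(396,396),interpolation=2),cv2.resize(cv2.imread('pics/scene0.png')[150:260,250:360],(396,396),interpolation=2)]))
E
```

```text
knobtop [467.4  85.2 122.9] pivot [476.6 224.8  92.8]
[[472.4  86.2 127.5]] [[465.5  90.2 127.5]] [[480.6 224.8  97. ]] [[474.9 228.4  97. ]]
```

View pics/c1.png

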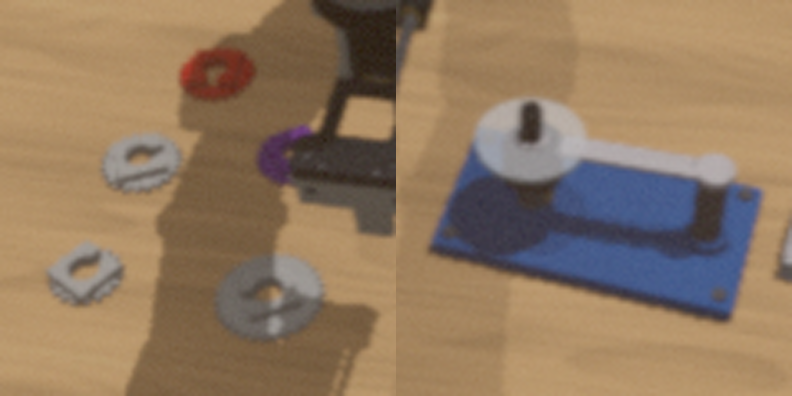

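Left crop: the three grey cogs are the steel ones and the red and purple ones are excluded. Right crop: knob, disc, and cap under the guard. Moving above the knob now.

>>> {"op": "move_arm", "data": {
  "deltas": [
    [[0.04,-0.07,0,0,0,0],[0.08,-0.14,0,0,0,0],[0.116,-0.209,0.04,0,0,0],[0.116,-0.209,0.06,0,0,0],[0.116,-0.209,0.06,0,0,0],[0.116,-0.209,0.06,0,0,0]]
  ],
  "hand": 1
}}

```text
time_s: 2.3
eef_pos: [469.4, 86.7, 199.5]
eef_rot: [[0.001, 1.0, 0.001], [1.0, -0.001, 0.0], [0.0, 0.001, -1.0]]
contact_force: [-0.3, 0.7, 0.5]
gripper_width: 91.7
grasp_force: 0.0
```

```bash
python3 - <<'E'
from h import *
np.set_printoptions(precision=3,suppress=True)
s=get_state();print(s['eef_pos'],s['eef_rot'])
im,p=grab('wrist','w1.png')
for t in ['guard_knob','guard_pivot','hub','cap']:
  for r in spotter.search_frame('wrist',t)[:3]:
    print(t,r)
print(proj(p,[[468.5,87,127.5],[477.5,226,97]]))
E
```

```text
[469.403  86.734 199.473] [[ 0.001  1.     0.001]
 [ 1.    -0.001  0.   ]
 [ 0.     0.001 -1.   ]]
guard_knob {'bbox': [220.6, 0.0, 340.6, 273.6], 'p': 0.97}
guard_pivot {'bbox': [194.2, 0.0, 377.1, 273.8], 'p': 0.84}
[[276.977 234.252]
 [292.01   -7.924]]
```

View pics/w1.png

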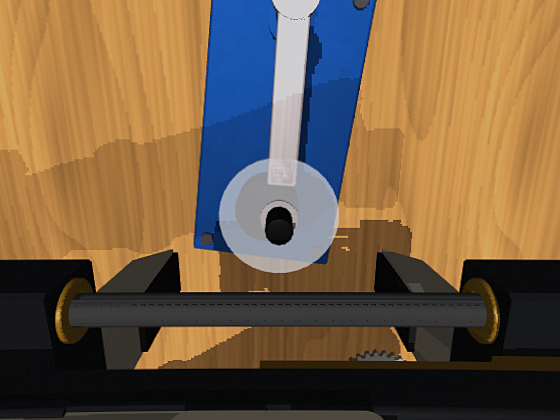

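Wrist view: knob top at (279,233), within about 1 mm of the estimate. I'll descend and pinch it.

>>> {"op": "move_arm", "data": {
  "deltas": [
    [[0,0,0.06,0,0,0],[0,0,0.111,0,0,0],[0,0,0.111,0,0,0]]
  ],
  "hand": 1
}}

```text
time_s: 2.92
eef_pos: [466.8, 86.4, 113.7]
eef_rot: [[0.0, 1.0, -0.005], [1.0, -0.0, -0.001], [-0.001, -0.005, -1.0]]
contact_force: [-0.3, -0.8, 0.6]
gripper_width: 91.9
grasp_force: 0.0
```

>>> {"op": "move_arm", "data": {
  "deltas": [
    [[0,0,0,0,0,0],[0,0,0,0,0,0],[0,0,0,0,0,0],[0,0,0,0,0,0],[0,0,0,0,0,0],[0,0,0,0,0,0]]
  ],
  "hand": 0,
  "grip_force": 12
}}

```text
time_s: 3.68
eef_pos: [468.3, 87.0, 115.5]
eef_rot: [[0.0, 1.0, 0.0], [1.0, -0.0, -0.0], [-0.0, 0.0, -1.0]]
contact_force: [0.6, -0.5, 0.7]
gripper_width: 36.4
grasp_force: 0.0
```

>>> {"op": "move_arm", "data": {
  "deltas": [
    [[0,0,0,0,0,0],[0,0,0,0,0,0],[0,0,0,0,0,0],[0,0,0,0,0,0]]
  ]
}}

```text
time_s: 4.18
eef_pos: [468.4, 87.0, 115.5]
eef_rot: [[0.0, 1.0, 0.0], [1.0, -0.0, 0.0], [0.0, 0.0, -1.0]]
contact_force: [1.4, 0.2, -2.1]
gripper_width: 17.9
grasp_force: 12.0
```

>>> {"op": "move_arm", "data": {
  "deltas": [
    [[0.001,0.037,0,0,0,0],[0.01,0.073,0,0,0,0],[0.025,0.107,0,0,0,0],[0.047,0.137,0,0,0,0],[0.0745,0.162,0,0,0,0],[0.106,0.181,0,0,0,0],[0.123,0.188,0,0,0,0],[0.14,0.193,0,0,0,0],[0.14,0.193,0,0,0,0]]
  ]
}}

```text
time_s: 5.3
eef_pos: [614.2, 191.5, 115.4]
eef_rot: [[0.001, 1.0, 0.002], [1.0, -0.001, -0.001], [-0.001, 0.002, -1.0]]
contact_force: [6.2, -1.2, -4.3]
gripper_width: 17.5
grasp_force: 12.0
```

>>> {"op": "move_arm", "data": {
  "deltas": [
    [[0,0,0,0,0,0],[0,0,0,0,0,0],[0,0,-0.09,0,0,0],[0,0,-0.165,0,0,0],[0,0,-0.165,0,0,0]]
  ],
  "hand": 1
}}

```text
time_s: 5.92
eef_pos: [615.3, 193.2, 245.0]
eef_rot: [[-0.0, 1.0, 0.009], [1.0, 0.0, 0.004], [0.004, 0.009, -1.0]]
contact_force: [0.2, 0.0, -1.0]
gripper_width: 63.0
grasp_force: 0.0
```

>>> {"op": "move_arm", "data": {
  "deltas": [
    [[-0.045,-0.063,0,0,0,0],[-0.09,-0.126,0,0,0,0],[-0.141,-0.196,0.04,0,0,0],[-0.141,-0.196,0.05,0,0,0],[-0.141,-0.196,0.05,0,0,0],[-0.141,-0.196,0.05,0,0,0]]
  ]
}}

```text
time_s: 6.68
eef_pos: [467.4, 87.3, 202.2]
eef_rot: [[-0.001, 1.0, 0.001], [1.0, 0.001, 0.001], [0.001, 0.001, -1.0]]
contact_force: [-0.2, -0.4, 0.7]
gripper_width: 91.9
grasp_force: 0.0
```

```bash
python3 - <<'E'
from h import *
np.set_printoptions(precision=2,suppress=True)
s=get_state();print(s['eef_pos'],s['eef_rot'])
im,p=grab('wrist','w2.png')
for t in ['guard','cap','hub','unit']:
  for r in spotter.search_frame('wrist',t)[:2]:
    b=r['bbox'];print(t,r,onz(p,[[(b[0]+b[2])/2,(b[1]+b[3])/2]],81))
ims,p2=grab('scene')
for r in spotter.search_frame('scene','tray')[:2]+spotter.search_frame('scene','cap')[:2]+spotter.search_frame('scene','guard_knob')[:2]:
    b=r['bbox'];print(r,onz(p2,[[(b[0]+b[2])/2,(b[1]+b[3])/2]],11))
cv2.imwrite('pics/w2b.png',np.vstack([im[:,:,::-1],cv2.resize(ims[120:240,250:410],(560,420))[:,:,::-1]])[::1])
c=cv2.imread('pics/w2b.png');cv2.imwrite('pics/w2b.png',cv2.resize(c,(400,600)))
E
```

```text
[467.37  87.32 202.2 ] [[-0.  1.  0.]
 [ 1.  0.  0.]
 [ 0.  0. -1.]]
guard {'bbox': [277.2, 0.0, 559.4, 133.7], 'p': 0.64} [[560.08 187.88  81.  ]]
cap {'bbox': [238.0, 172.7, 302.0, 241.6], 'p': 0.75} [[461.3   91.71  81.  ]]
unit {'bbox': [192.0, 0.0, 560.0, 264.2], 'p': 0.69} [[535.51 145.87  81.  ]]
{'bbox': [279.6, 183.6, 296.7, 205.0], 'p': 0.58} [[418.3   82.78  11.  ]]
{'bbox': [301.4, 195.8, 345.3, 249.1], 'p': 0.8} [[507.31 194.67  11.  ]]
```

View pics/w2b.png

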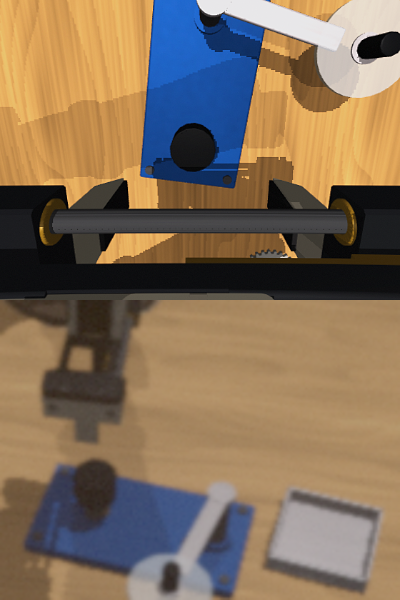

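Guard is fully aside (disc at upper right). The cap sits at about (270,207) in the wrist view and the tray is clear. I'll refine the cap position and check the tray in both fixed cameras.

```bash
python3 - <<'E'
from h import *
np.set_printoptions(precision=2,suppress=True)
s=get_state();print(s['eef_pos'])
im,p=grab('wrist')
for r in spotter.silhouettes('wrist','cap')[:1]:
    m=r['region'];ys,xs=np.nonzero(m);print(r['bbox'],r['p'])
    pts=onz(p,[[270,ys.max()],[xs.min(),np.median(ys)],[xs.max(),np.median(ys)]],81);print(pts)
im,q=grab('side')
for t in ['tray','cap','hub']:
  for r in spotter.silhouettes('side',t)[:2]:
    M=cv2.moments(r['region'].astype(np.uint8));c=[M['m10']/M['m00'],M['m01']/M['m00']];print(t,r['p'],c,onz(q,[c],8))
im,q=grab('scene')
for t in ['tray','cap']:
  for r in spotter.silhouettes('scene',t)[:2]:
    M=cv2.moments(r['region'].astype(np.uint8));c=[M['m10']/M['m00'],M['m01']/M['m00']];print(t,r['p'],c,onz(q,[c],8),onz(q,[c],64))
E
```

```text
[466.14  86.36 201.76]
[237.8, 170.5, 304.1, 241.5] 0.64
[[459.8   65.83  81.  ]
 [437.81  91.67  81.  ]
 [484.3   91.66  81.  ]]
tray 0.96 [267.2080908032596, 340.28288707799766] [[451.64 351.95   8.  ]]
tray 0.15 [283.3135528330781, 264.4957886676876] [[498.77 154.88   8.  ]]
cap 0.88 [310.6062801932367, 232.41545893719805] [[477.6   24.31   8.  ]]
cap 0.61 [297.2938596491228, 192.2390350877193] [[ 570.12 -126.91    8.  ]]
hub 0.49 [309.3235294117647, 247.98529411764707] [[461.81  79.53   8.  ]]
hub 0.47 [267.2519823788546, 340.55007342143904] [[451.32 352.45   8.  ]]
tray 0.7 [380.4852112676056, 215.55140845070423] [[455.26 351.67   8.  ]] [[502.87 342.21  64.  ]]
cap 0.66 [287.96774193548384, 193.71326164874552] [[413.4   81.56   8.  ]] [[463.51  88.25  64.  ]]
```

>>> {"op": "move_arm", "data": {
  "deltas": [
    [[0.003,-0.006,0.07,0,0,0],[0.003,-0.006,0.13,0,0,0],[0.003,-0.006,0.165,0,0,0],[0.003,-0.006,0.165,0,0,0]]
  ]
}}

```text
time_s: 8.07
eef_pos: [460.2, 88.1, 76.6]
eef_rot: [[0.0, 1.0, -0.004], [1.0, -0.0, -0.001], [-0.001, -0.004, -1.0]]
contact_force: [-0.7, 0.3, 0.5]
gripper_width: 91.5
grasp_force: 0.0
```

>>> {"op": "move_arm", "data": {
  "deltas": [
    [[0,0,0,0,0,0],[0,0,0,0,0,0],[0,0,0,0,0,0],[0,0,0,0,0,0],[0,0,0,0,0,0],[0,0,0,0,0,0],[0,0,0,0,0,0]]
  ],
  "hand": 0.4,
  "grip_force": 25
}}

```text
time_s: 8.95
eef_pos: [461.6, 88.5, 78.1]
eef_rot: [[0.0, 1.0, 0.0], [1.0, -0.0, 0.0], [0.0, 0.0, -1.0]]
contact_force: [-0.6, -0.6, 5.2]
gripper_width: 47.1
grasp_force: 25.0
```

>>> {"op": "move_arm", "data": {
  "deltas": [
    [[0,0,-0.03,0,0,0],[0,0,-0.06,0,0,0],[0,0,-0.11,0,0,0],[0,0,-0.11,0,0,0]]
  ]
}}

```text
time_s: 9.45
eef_pos: [463.0, 88.9, 162.6]
eef_rot: [[0.0, 1.0, 0.004], [1.0, -0.0, 0.001], [0.001, 0.004, -1.0]]
contact_force: [-0.7, -0.5, -0.9]
gripper_width: 47.0
grasp_force: 25.0
```

>>> {"op": "move_arm", "data": {
  "deltas": [
    [[0.08,0,0,0,0,0],[0.16,-0.003,0,0,0,0],[0.24,-0.006,0,0,0,0],[0.31,-0.01,0,0,0,0],[0.351,-0.012,0,0,0,0],[0.351,-0.012,0.05,0,0,0],[0.351,-0.012,0.1,0,0,0],[0.351,-0.012,0.14,0,0,0],[0.351,-0.012,0.16,0,0,0],[0.351,-0.012,0.16,0,0,0]]
  ]
}}

```text
time_s: 10.7
eef_pos: [451.9, 351.1, 39.3]
eef_rot: [[0.0, 1.0, -0.002], [1.0, -0.0, -0.002], [-0.002, -0.002, -1.0]]
contact_force: [0.6, 0.1, -0.6]
gripper_width: 47.1
grasp_force: 25.0
```

>>> {"op": "move_arm", "data": {
  "deltas": [
    [[0,0,0,0,0,0],[0,0,0,0,0,0],[0,0,-0.04,0,0,0],[0,0,-0.1,0,0,0],[0,0,-0.16,0,0,0],[0,0,-0.2,0,0,0]]
  ],
  "hand": 1
}}

```text
time_s: 11.45
eef_pos: [453.2, 352.3, 193.8]
eef_rot: [[0.0, 1.0, 0.003], [1.0, -0.0, 0.003], [0.003, 0.003, -1.0]]
contact_force: [0.5, 0.6, -0.1]
gripper_width: 91.6
grasp_force: 0.0
```

>>> {"op": "move_arm", "data": {
  "deltas": [
    [[-0.08,0,-0.02,0,0,0],[-0.16,0.005,-0.02,0,0,0],[-0.24,0.01,-0.02,0,0,0],[-0.31,0.015,-0.02,0,0,0],[-0.376,0.018,-0.02,0,0,0],[-0.376,0.018,-0.02,0,0,0],[-0.376,0.018,-0.02,0,0,0],[-0.376,0.018,-0.02,0,0,0]]
  ]
}}

```text
time_s: 12.45
eef_pos: [466.1, 71.3, 205.8]
eef_rot: [[-0.002, 1.0, 0.001], [1.0, 0.002, 0.001], [0.001, 0.001, -1.0]]
contact_force: [0.1, 0.1, -0.4]
gripper_width: 91.6
grasp_force: 0.0
```

```bash
python3 - <<'E'
from h import *
np.set_printoptions(precision=2,suppress=True)
s=get_state();print(s['eef_pos'],s['eef_rot'])
im,p=grab('wrist','w3.png')
import pickle;pickle.dump(p,open('w3.pkl','wb'))
print(np.array(p['mtx']),p['distortion'])
for t in ['hub','unit']:
  for r in spotter.search_frame('wrist',t)[:2]:
    b=r['bbox'];print(t,r,onz(p,[[(b[0]+b[2])/2,(b[1]+b[3])/2]],60))
c=proj(p,[[467,87,60]])[0].astype(int);print(c)
x0,y0=c[0]-50,c[1]-50
a=cv2.resize(im[y0:y0+100,x0:x0+100],(600,600),interpolation=cv2.INTER_CUBIC);print(x0,y0)
cv2.imwrite('pics/w3c.png',a[:,:,::-1])
im,q=grab('side')
for r in spotter.search_frame('side','cap')[:1]: print(r,onz(q,[[(r['bbox'][0]+r['bbox'][2])/2,(r['bbox'][1]+r['bbox'][3])/2]],21))
E
```

```text
[466.07  71.25 205.77] [[-0.  1.  0.]
 [ 1.  0.  0.]
 [ 0.  0. -1.]]
[[365.43   0.   277.11]
 [  0.   365.43 212.26]
 [  0.     0.     1.  ]] [0.03 0.   0.   0.   0.  ]
hub {'bbox': [254.1, 155.0, 286.2, 202.4], 'p': 0.77} [[459.6   92.38  60.  ]]
hub {'bbox': [342.5, 0.8, 560.0, 114.1], 'p': 0.4} [[590.01 180.47  60.  ]]
[279 185]
229 135
{'bbox': [254.9, 320.5, 279.8, 351.1], 'p': 0.69} [[451.63 350.83  21.  ]]
```

View pics/w3c.png

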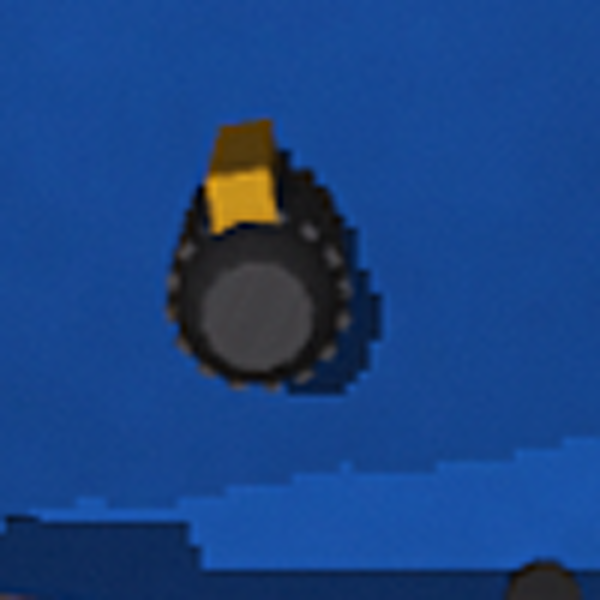

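Hub crop: nose centre is at full-image (272.0,187.8) and the brass key top is around (269,168), so the key points roughly to world +y. The cap is in the tray (451,351). I'll view the hub again with the hand turned 90° to cancel the wrist-camera offset.

>>> {"op": "move_arm", "data": {
  "deltas": [
    [[0,0,0,0,0,0.05],[0,0,0,0,0,0.1],[0.005,-0.005,0,0,0,0.15],[0.01,-0.01,0,0,0,0.2],[0.015,-0.015,0,0,0,0.25],[0.02,-0.02,0,0,0,0.3],[0.022,-0.025,0,0,0,0.35],[0.022,-0.028,0,0,0,0.4],[0.022,-0.028,0,0,0,0.45],[0.022,-0.028,0,0,0,0.5]]
  ]
}}

```text
time_s: 13.95
eef_pos: [445.0, 86.5, 205.5]
eef_rot: [[1.0, -0.005, 0.0], [-0.005, -1.0, 0.0], [0.0, -0.0, -1.0]]
contact_force: [0.1, -0.2, -0.3]
gripper_width: 91.7
grasp_force: 0.0
```

>>> {"op": "move_arm", "data": {
  "deltas": [
    [[0,0,0,0,0,0],[0,0,0,0,0,0]]
  ]
}}

```text
time_s: 14.2
eef_pos: [445.0, 86.4, 205.5]
eef_rot: [[1.0, 0.004, 0.0], [0.004, -1.0, -0.0], [0.0, 0.0, -1.0]]
contact_force: [-0.7, 0.5, 0.2]
gripper_width: 92.0
grasp_force: 0.0
```

```bash
python3 - <<'E'
from h import *
import pickle
np.set_printoptions(precision=2,suppress=True)
s=get_state();print(s['eef_pos'],s['eef_rot'],s['joint_positions'])
im,p=grab('wrist','w4.png');pickle.dump(p,open('w4.pkl','wb'))
p3=pickle.load(open('w3.pkl','rb'))
print('v3',onz(p3,[[272,187.8]],77),onz(p3,[[239/6+229,180/6+135],[245/6+229,225/6+135]],69))
c=proj(p,[[460.5,88,70]])[0].astype(int);x0,y0=c-50;print(x0,y0)
cv2.imwrite('pics/w4c.png',cv2.resize(im[y0:y0+100,x0:x0+100],(600,600),interpolation=cv2.INTER_CUBIC)[:,:,::-1])
E
```

```text
[445.02  86.44 205.47] [[ 1.  0.  0.]
 [ 0. -1. -0.]
 [ 0.  0. -1.]] [-0.51  0.19  0.23  2.04 -0.06  0.91 -1.81]
v3 [[461.29  88.62  77.  ]] [[458.81 104.57  69.  ]
 [459.55  98.84  69.  ]]
226 135
```

View pics/w4c.png

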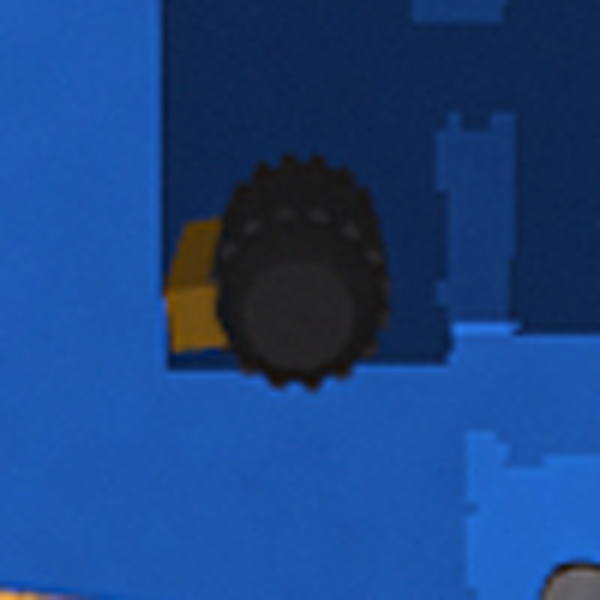

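Second hub crop: nose centre at (275.8,187), key's outer edge at (254,189). Next I'll solve for the hub position and camera offset, then move over the cogs.

```bash
python3 - <<'E'
from h import *
import pickle
np.set_printoptions(precision=2,suppress=True)
p3=pickle.load(open('w3.pkl','rb'));p4=pickle.load(open('w4.pkl','rb'))
a=onz(p3,[[272,187.8]],77)[0];b=onz(p4,[[275.8,187]],77)[0]
M=np.array([[1,0,0,1],[0,1,1,0],[1,0,1,0],[0,1,0,-1.]])
print(a,b,'X,Y,ex,ey',np.linalg.solve(M,[a[0],a[1],b[0],b[1]]))
k3=onz(p3,[[239/6+229,180/6+135]],69)[0]-a;k4=onz(p4,[[226+168/6,135+324/6]],69)[0]-b
for k in(k3,k4):print(k,np.degrees(np.arctan2(k[1],k[0])))
# two-view triangulated nose (no offset)
A=[];B=[]
for p,u in((p3,(272,187.8)),(p4,(275.8,187))):
    c,r=ray(p,[u]); r=r[0]/np.linalg.norm(r[0]); m=np.eye(3)-np.outer(r,r);A.append(m);B.append(m@c)
print('tri',np.linalg.solve(sum(A),sum(B)))
E
```

```text
[461.29  88.62  77.  ] [461.04  88.48  77.  ] X,Y,ex,ey [461.1   88.67  -0.06   0.19]
[-2.48 15.95 -8.  ] 98.83803800313626
[-3.32 16.87 -8.  ] 101.13945638445351
tri [461.2   88.57  77.25]
```

>>> {"op": "move_arm", "data": {
  "deltas": [
    [[0,0.08,-0.03,0,0,-0.05],[0,0.16,-0.05,0,0,-0.1],[0.05,0.24,-0.05,0,0,-0.15],[0.1,0.32,-0.05,0,0,-0.2],[0.1,0.36,-0.05,0,0,-0.25],[0.1,0.38,-0.05,0,0,-0.3],[0.1,0.38,-0.05,0,0,-0.35],[0.1,0.38,-0.05,0,0,-0.4],[0.1,0.38,-0.05,0,0,-0.45],[0.1,0.38,-0.05,0,0,-0.5]]
  ]
}}

```text
time_s: 15.5
eef_pos: [519.9, -198.8, 242.9]
eef_rot: [[-0.007, 1.0, -0.0], [1.0, 0.007, 0.0], [0.0, -0.0, -1.0]]
contact_force: [-0.1, 0.4, 0.7]
gripper_width: 91.8
grasp_force: 0.0
```

>>> {"op": "move_arm", "data": {
  "deltas": [
    [[0,0,0,0,0,0],[0,0,0,0,0,0],[0,0,0,0,0,0]]
  ]
}}

```text
time_s: 15.88
eef_pos: [520.0, -198.7, 243.0]
eef_rot: [[0.002, 1.0, 0.0], [1.0, -0.002, -0.0], [-0.0, 0.0, -1.0]]
contact_force: [-0.4, -0.1, 0.0]
gripper_width: 92.0
grasp_force: 0.0
```

```bash
python3 - <<'E'
from h import *
import pickle
np.set_printoptions(precision=3,suppress=True)
s=get_state();print(s['eef_pos'],s['eef_rot'])
im,p=grab('wrist','w5.png');pickle.dump(p,open('w5.pkl','wb'))
for r in spotter.silhouettes('wrist','cog_a')[:7]:
    b=r['bbox'];c=[[(b[0]+b[2])/2,(b[1]+b[3])/2]];print(r['p'],np.round(b),onz(p,c,5), im[r['region']].mean(0))
E
```

```text
[ 520.019 -198.73   242.967] [[ 0.002  1.     0.   ]
 [ 1.    -0.002 -0.   ]
 [-0.     0.    -1.   ]]
0.89 [288.  68. 381. 164.] [[ 576.395 -131.788    5.   ]] [155.568 150.497 143.832]
0.87 [140. 103. 216. 175.] [[ 418.321 -153.632    5.   ]] [102.436  41.414 128.798]
0.8 [179. 232. 249. 292.] [[ 448.621 -288.954    5.   ]] [92.99  89.317 84.864]
0.75 [302. 239. 357. 290.] [[ 577.221 -292.261    5.   ]] [79.289 76.018 72.038]
0.75 [ 64. 200. 132. 269.] [[ 324.371 -255.893    5.   ]] [102.724   4.298   2.06 ]
```

View pics/w5.png

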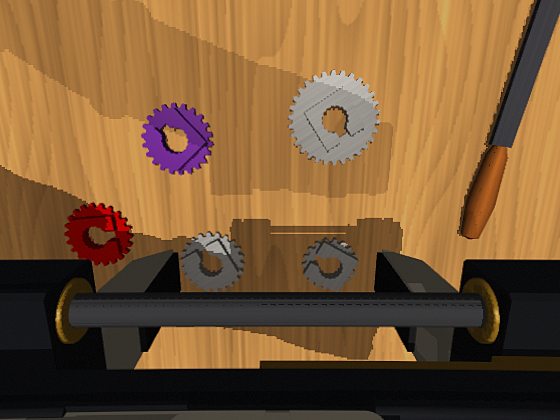

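Wrist view of the cogs:
- Large steel at (335,117): outline about 92 mm, so cog_a.
- Steel at (212,262): about 72 mm, cog_c.
- Steel at (330,264): about 62 mm, cog_d.
- Purple (178,139) and red (98,234): look-alikes, to be left.

cog_b appears absent. I'll measure sizes and keyways from straight above.

>>> {"op": "move_arm", "data": {
  "deltas": [
    [[-0.005,0.04,0.05,0,0,0],[-0.01,0.075,0.1,0,0,0],[-0.01,0.075,0.15,0,0,0],[-0.01,0.075,0.15,0,0,0],[-0.01,0.075,0.15,0,0,0]]
  ]
}}

```text
time_s: 16.6
eef_pos: [576.8, -206.6, 131.9]
eef_rot: [[0.0, 1.0, 0.001], [1.0, -0.0, -0.0], [-0.0, 0.001, -1.0]]
contact_force: [0.4, -0.3, 1.1]
gripper_width: 91.6
grasp_force: 0.0
```

```bash
cat > cog.py <<'E'
from h import *
import sys
np.set_printoptions(precision=2,suppress=True)
def rect(im,p,c,z,S=4,h=60):
    g=np.arange(-h,h,1/S); X,Y=np.meshgrid(c[0]+g,c[1]-g)
    m=proj(p,np.c_[X.ravel(),Y.ravel(),np.full(X.size,z)]).astype(np.float32).reshape(X.shape+(2,))
    return cv2.remap(im,m[...,0],m[...,1],cv2.INTER_CUBIC)
def measure(c,f,S=4,h=60):
    s=get_state(); im,p=grab('wrist')
    c=np.array(c,float)
    for _ in range(2):
        R=rect(im,p,c,5); sat=cv2.cvtColor(R,cv2.COLOR_RGB2HSV)[...,1]
        m=(cv2.GaussianBlur(sat,(5,5),0)<80).astype(np.uint8)
        cs,_h=cv2.findContours(m,cv2.RETR_EXTERNAL,cv2.CHAIN_APPROX_NONE)
        k=max(cs,key=cv2.contourArea); hull=cv2.convexHull(k)
        e=cv2.fitEllipse(hull); c=c+np.array([e[0][0]/S-h,h-e[0][1]/S])
    R=rect(im,p,c,0);sat=cv2.GaussianBlur(cv2.cvtColor(R,cv2.COLOR_RGB2HSV)[...,1],(5,5),0)
    g=np.arange(-h,h,1/S);X,Y=np.meshgrid(g,-g);r=np.hypot(X,Y)
    w=(sat>80)&(r>14.5)&(r<17.5); a=np.arctan2(Y[w],X[w])
    z=np.exp(1j*a).mean()
    out=rect(im,p,c,13)[:,:,::-1].copy()
    t=np.angle(z);o=(int(h*S),int(h*S));cv2.line(out,o,(int(o[0]+S*30*np.cos(t)),int(o[1]-S*30*np.sin(t))),(0,0,255),1)
    cv2.imwrite('pics/'+f,out)
    print('centre',c,'diam',np.array(e[1])/S,'key deg',np.degrees(t),'conc',abs(z),w.sum()/S**2,'tcp',s['eef_pos'])
if __name__=='__main__': measure((float(sys.argv[1]),float(sys.argv[2])),sys.argv[3])
E
python3 cog.py 576.4 -131.8 a.png
```

```text
centre [ 575.59 -134.4 ] diam [91.56 91.75] key deg -57.45571926780668 conc 0.9794419379048752 33.5 tcp [ 576.75 -206.56  131.88]
```

View pics/a.png

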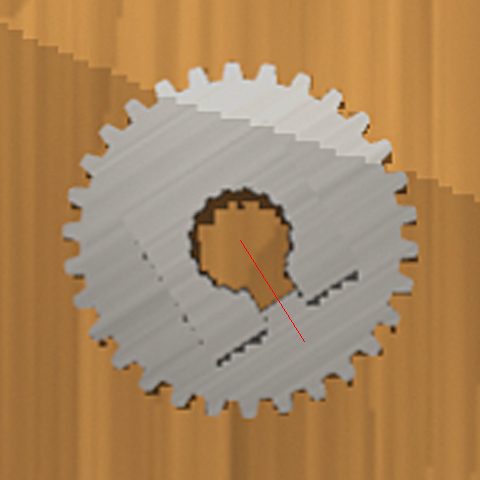

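cog_a confirmed: diameter 91.7 mm, keyway at -57°, line matches the gap. I'll grip with tool x at 33° so that placing needs tool x at 190°.

>>> {"op": "move_arm", "data": {
  "deltas": [
    [[0.03,0,0,0,0,0.055],[0.06,0,0,0,0,0.11],[0.096,-0.0015,0.03,0,0,0.165],[0.096,-0.0015,0.06,0,0,0.22],[0.096,-0.0015,0.09,0,0,0.27],[0.096,-0.0015,0.1,0,0,0.317],[0.096,-0.0015,0.125,0,0,0.317],[0.096,-0.0015,0.145,0,0,0.317],[0.096,-0.0015,0.145,0,0,0.317],[0.096,-0.0015,0.145,0,0,0.317]]
  ]
}}

```text
time_s: 17.9
eef_pos: [575.2, -134.5, 22.0]
eef_rot: [[0.839, 0.544, 0.0], [0.544, -0.839, 0.0], [0.0, -0.0, -1.0]]
contact_force: [-0.4, 0.1, 0.2]
gripper_width: 91.5
grasp_force: 0.0
```

>>> {"op": "move_arm", "data": {
  "deltas": [
    [[0,0,0,0,0,0],[0,0,0,0,0,0],[0,0,0,0,0,0],[0,0,0,0,0,0],[0,0,0,0,0,0],[0,0,0,0,0,0],[0,0,0,0,0,0]]
  ],
  "hand": 0.35,
  "grip_force": 40
}}

```text
time_s: 18.77
eef_pos: [575.7, -134.3, 22.4]
eef_rot: [[0.839, 0.544, 0.001], [0.544, -0.839, 0.0], [0.001, 0.001, -1.0]]
contact_force: [-0.1, 0.2, 6.2]
gripper_width: 42.9
grasp_force: 40.5
```

>>> {"op": "move_arm", "data": {
  "deltas": [
    [[0,0,-0.05,0,0,0],[0,0,-0.11,0,0,0],[0,0,-0.17,0,0,-0.05],[0.005,-0.06,-0.17,0,0,-0.1],[0.01,-0.12,-0.17,0,0,-0.15],[0.02,-0.18,-0.17,0,0,-0.2],[0.025,-0.24,-0.17,0,0,-0.25],[0.03,-0.29,-0.17,0,0,-0.3],[0.034,-0.3325,-0.17,0,0,-0.35],[0.034,-0.3325,-0.17,0,0,-0.4]]
  ]
}}

```text
time_s: 20.02
eef_pos: [459.2, 91.4, 149.0]
eef_rot: [[-0.267, 0.964, -0.001], [0.964, 0.267, 0.001], [0.001, -0.001, -1.0]]
contact_force: [0.8, -0.7, -1.3]
gripper_width: 43.1
grasp_force: 40.5
```

>>> {"op": "move_arm", "data": {
  "deltas": [
    [[0,0,0,0,0,-0.05],[0,0,0,0,0,-0.1],[0,0,0,0,0,-0.15],[0,0,0,0,0,-0.2],[0,0,0,0,0,-0.25],[0,0,0,0,0,-0.3],[0,0,0,0,0,-0.35],[0,0,0,0,0,-0.4],[0,0,0,0,0,-0.45],[0,0,0,0,0,-0.472]]
  ]
}}

```text
time_s: 21.28
eef_pos: [460.4, 88.6, 148.9]
eef_rot: [[-0.985, -0.175, -0.001], [-0.175, 0.985, -0.0], [0.001, -0.0, -1.0]]
contact_force: [0.6, -0.2, -3.3]
gripper_width: 43.0
grasp_force: 40.5
```

>>> {"op": "move_arm", "data": {
  "deltas": [
    [[0,0,0,0,0,0],[0,0,0,0,0,0]]
  ]
}}

```text
time_s: 21.52
eef_pos: [460.7, 88.7, 149.1]
eef_rot: [[-0.985, -0.17, -0.0], [-0.17, 0.985, -0.0], [0.0, -0.0, -1.0]]
contact_force: [0.8, 0.3, -1.9]
gripper_width: 42.7
grasp_force: 40.5
```

```bash
python3 - <<'E'
from h import *
np.set_printoptions(precision=4,suppress=True)
s=get_state();R=s['eef_rot'];print(s['eef_pos'],np.degrees(np.arctan2(R[1,0],R[0,0])),R[:,2],s['joint_positions'],s['gripper_width'],s['grasp_force'])
im,p=grab('wrist','w6.png')
print(proj(p,[s['eef_pos'],s['eef_pos']-[0,0,23]]))
E
```

```text
[460.7043  88.7497 149.1036] -170.2056811142064 [-0.0004 -0.0002 -1.    ] [-0.1029  0.3139 -0.2488  2.0419  0.1065  0.7981  1.3273] 42.72077104516755 40.48697243723666
[[274.8317 290.2381]
 [275.0777 267.5686]]
```

View pics/w6.png

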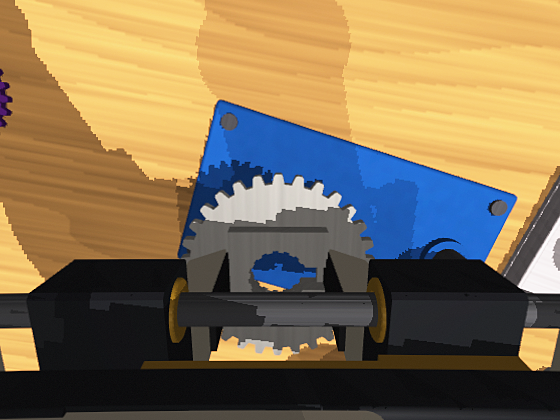

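Wrist view: cog_a held level with its boss between the pads, gear rows about 174 to 355. I'll check it is centred in the hand before lowering.

```bash
python3 - <<'E'
from h import *
s=get_state();im,p=grab('wrist');R=s['eef_rot'];e=s['eef_pos']
for zz in(18,):
  c=e-[0,0,zz]
  print(proj(p,[c+46*R[:,0],c-46*R[:,0],c+46*R[:,1],c-46*R[:,1]]))
c=e-[0,0,10];print('boss top edge',proj(p,[c+22*R[:,0]+22*R[:,1],c+22*R[:,0]-22*R[:,1]]))
E
```

```text
[[274.83812567 175.27872374]
 [275.24728274 356.22748295]
 [372.95613829 272.02136954]
 [177.09566354 272.22543638]]
boss top edge [[325.61387221 233.23020207]
 [224.10842086 233.32360286]]
```

>>> {"op": "move_arm", "data": {
  "deltas": [
    [[0,-0.0007,0.03,0,0,0],[0,-0.0007,0.06,0,0,0],[0,-0.0007,0.074,0,0,0],[0,-0.0007,0.074,0,0,0],[0,-0.0007,0.074,0,0,0]]
  ]
}}

```text
time_s: 22.25
eef_pos: [461.5, 88.6, 94.4]
eef_rot: [[-0.985, -0.172, 0.001], [-0.172, 0.985, 0.0], [-0.001, 0.0, -1.0]]
contact_force: [0.1, -1.0, -2.1]
gripper_width: 43.1
grasp_force: 40.5
```

>>> {"op": "move_arm", "data": {
  "deltas": [
    [[0,0,0.003,0,0,0],[0,0,0.006,0,0,0],[0,0,0.009,0,0,0],[0,0,0.009,0,0,0]]
  ]
}}

```text
time_s: 22.75
eef_pos: [460.9, 88.3, 86.8]
eef_rot: [[-0.985, -0.172, -0.0], [-0.172, 0.985, -0.0], [0.0, -0.0, -1.0]]
contact_force: [-0.3, 0.8, -2.9]
gripper_width: 43.3
grasp_force: 40.5
```

It is below the key's top with no contact force, so the keyway has engaged. Continuing down.

>>> {"op": "move_arm", "data": {
  "deltas": [
    [[0,0,0.015,0,0,0],[0,0,0.03,0,0,0],[0,0,0.045,0,0,0],[0,0,0.06,0,0,0],[0,0,0.0645,0,0,0],[0,0,0.0645,0,0,0]]
  ]
}}

```text
time_s: 23.5
eef_pos: [460.9, 88.4, 38.4]
eef_rot: [[-0.985, -0.172, -0.0], [-0.172, 0.985, -0.0], [0.0, -0.0, -1.0]]
contact_force: [-0.9, -0.2, -3.4]
gripper_width: 42.6
grasp_force: 40.5
```

>>> {"op": "move_arm", "data": {
  "deltas": [
    [[0,0,0,0,0,0],[0,0,0,0,0,0],[0,0,0,0,0,0],[0,0,-0.02,0,0,0],[0,0,-0.08,0,0,0],[0,0,-0.16,0,0,0],[0,0,-0.2,0,0,0],[0,0,-0.2,0,0,0]]
  ],
  "hand": 1
}}

```text
time_s: 24.5
eef_pos: [462.5, 88.8, 192.0]
eef_rot: [[-0.985, -0.172, 0.006], [-0.172, 0.985, 0.001], [-0.006, 0.0, -1.0]]
contact_force: [0.6, -0.2, 0.2]
gripper_width: 91.6
grasp_force: 0.0
```

>>> {"op": "move_arm", "data": {
  "deltas": [
    [[0,-0.08,0,0,0,0],[0,-0.16,0,0,0,0],[0,-0.24,0,0,0,0],[0,-0.32,0.02,0,0,0],[0,-0.4,0.04,0,0,0],[0.004,-0.47,0.06,0,0,0],[0.004,-0.4925,0.077,0,0,0],[0.004,-0.4925,0.077,0,0,0],[0.004,-0.4925,0.077,0,0,0]]
  ]
}}

```text
time_s: 25.62
eef_pos: [521.8, -273.7, 131.0]
eef_rot: [[-0.985, -0.174, -0.0], [-0.174, 0.985, 0.001], [-0.0, 0.001, -1.0]]
contact_force: [-0.9, 1.0, 0.0]
gripper_width: 91.5
grasp_force: 0.0
```

>>> {"op": "move_arm", "data": {
  "deltas": [
    [[0,0,0,0,0,0],[0,0,0,0,0,0]]
  ]
}}

```text
time_s: 25.88
eef_pos: [522.0, -275.0, 131.5]
eef_rot: [[-0.985, -0.173, 0.001], [-0.173, 0.985, -0.0], [-0.001, -0.0, -1.0]]
contact_force: [1.0, 1.0, 0.1]
gripper_width: 92.2
grasp_force: 0.0
```

```bash
python3 cog.py 448.6 -289 c.png; python3 - <<'E'
from h import *
s=get_state();print(s['eef_pos'],s['eef_rot'],s['joint_positions'])
im,p=grab('wrist')
for r in spotter.silhouettes('wrist','cog_a')[:7]:
    b=r['bbox'];c=[[(b[0]+b[2])/2,(b[1]+b[3])/2]];print(r['p'],np.round(b),onz(p,c,5), im[r['region']].mean(0).round())
E
```

```text
centre [ 445.75 -289.96] diam [71.75 71.85] key deg 119.06310745558653 conc 0.9795941416886614 33.4375 tcp [ 522.01 -274.96  131.52]
[ 521.8931244  -275.24644719  131.41187412] [[-9.84916575e-01 -1.73028271e-01  7.46381542e-04]
 [-1.73028431e-01  9.84916818e-01 -1.55482899e-04]
 [-7.08220796e-04 -2.82282912e-04 -9.99999709e-01]] [ 0.46523368  0.49531057 -0.0990512   1.78328009  0.06161098  0.86523976
  2.0827758 ]
0.98 [218.  50. 327. 154.] [[ 445.02566236 -290.73150737    5.        ]] [209. 204. 196.]
0.77 [417.  38. 532. 149.] [[ 416.3654548  -155.18404896    5.        ]] [111.  50. 136.]
0.68 [204. 236. 282. 289.] [[ 568.27867265 -293.45564624    5.        ]] [110. 106. 100.]
```

View pics/c.png

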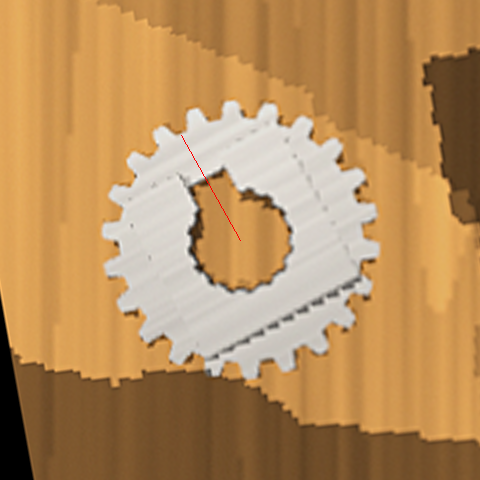

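cog_c confirmed: diameter 71.8 mm, grey steel, keyway at about 118.5°. I'll grip with tool x along 118.5°.

>>> {"op": "move_arm", "data": {
  "deltas": [
    [[0.035,0,0,0,0,0.055],[0.07,0,0,0,0,0.11],[0.103,-0.002,0.02,0,0,0.165],[0.103,-0.002,0.04,0,0,0.22],[0.103,-0.002,0.06,0,0,0.275],[0.103,-0.002,0.08,0,0,0.33],[0.103,-0.002,0.1,0,0,0.38],[0.103,-0.002,0.11,0,0,0.397],[0.103,-0.002,0.135,0,0,0.397],[0.103,-0.002,0.1445,0,0,0.397]]
  ]
}}

```text
time_s: 27.28
eef_pos: [445.5, -290.5, 21.9]
eef_rot: [[-0.478, 0.879, -0.001], [0.879, 0.478, 0.001], [0.001, -0.0, -1.0]]
contact_force: [0.6, 0.0, -0.1]
gripper_width: 91.5
grasp_force: 0.0
```

>>> {"op": "move_arm", "data": {
  "deltas": [
    [[0,0,0,0,0,0],[0,0,0,0,0,0]]
  ]
}}

```text
time_s: 27.52
eef_pos: [446.0, -291.0, 23.0]
eef_rot: [[-0.476, 0.879, 0.001], [0.879, 0.476, -0.0], [-0.001, 0.001, -1.0]]
contact_force: [-0.1, 0.2, -0.3]
gripper_width: 91.8
grasp_force: 0.0
```

>>> {"op": "move_arm", "data": {
  "deltas": [
    [[0.0012,0,0,0,0,0],[0.0012,0,0,0,0,0],[0.0012,0,0,0,0,0],[0.0012,0,0,0,0,0],[0.0012,0,0,0,0,0],[0.0012,0,0,0,0,0],[0.0012,0,0,0,0,0]]
  ],
  "hand": 0.35,
  "grip_force": 40
}}

```text
time_s: 28.4
eef_pos: [445.3, -290.0, 22.5]
eef_rot: [[-0.476, 0.879, 0.0], [0.879, 0.476, -0.0], [-0.0, 0.0, -1.0]]
contact_force: [0.1, -0.5, 0.4]
gripper_width: 43.3
grasp_force: 40.0
```

>>> {"op": "move_arm", "data": {
  "deltas": [
    [[0,0,-0.06,0,0,0],[0,0,-0.12,0,0,0],[0,0,-0.17,0,0,0],[0,0,-0.17,0,0,0]]
  ]
}}

```text
time_s: 28.9
eef_pos: [446.6, -290.9, 152.5]
eef_rot: [[-0.476, 0.879, 0.005], [0.879, 0.476, -0.002], [-0.004, 0.003, -1.0]]
contact_force: [0.6, 0.1, -2.3]
gripper_width: 43.3
grasp_force: 40.0
```

>>> {"op": "move_arm", "data": {
  "deltas": [
    [[0.06,0.036,0,0,0,0.02],[0.125,0.074,0,0,0,0.04],[0.19,0.113,0,0,0,0.06],[0.255,0.152,0,0,0,0.08],[0.32,0.19,0,0,0,0.103],[0.38,0.226,0,0,0,0.103],[0.434,0.258,0,0,0,0.103],[0.434,0.258,0,0,0,0.103],[0.434,0.258,0,0,0,0.103],[0.434,0.258,0,0,0,0.103]]
  ]
}}

```text
time_s: 30.15
eef_pos: [460.1, 86.8, 149.5]
eef_rot: [[-0.17, 0.986, -0.001], [0.986, 0.17, -0.001], [-0.001, -0.001, -1.0]]
contact_force: [-0.6, 0.5, -1.9]
gripper_width: 43.1
grasp_force: 40.0
```

```bash
python3 - <<'E'
from h import *
np.set_printoptions(precision=4,suppress=True)
s=get_state();R=s['eef_rot'];print(s['eef_pos'],np.degrees(np.arctan2(R[1,0],R[0,0])),R[:,2],s['gripper_width'],s['grasp_force'])
im,p=grab('scene')
for r in spotter.search_frame('scene','cog_a')[:6]:
    b=r['bbox'];print(r['p'],onz(p,[[(b[0]+b[2])/2,(b[1]+b[3])/2]],6))
E
```

```text
[460.1371  86.804  149.5076] 99.76784015311326 [-0.0009 -0.0008 -1.    ] 43.088107234907135 39.998729825019836
0.78 [[456.8811  85.9977   6.    ]]
0.75 [[ 582.7547 -289.4022    6.    ]]
0.61 [[497.1316 141.4637   6.    ]]
0.58 [[ 330.2564 -262.0761    6.    ]]
0.52 [[ 422.1376 -153.6019    6.    ]]
0.47 [[370.742   78.0273   6.    ]]
```

>>> {"op": "move_arm", "data": {
  "deltas": [
    [[0.0024,0.0006,0.03,0,0,0],[0.0024,0.0006,0.057,0,0,0],[0.0024,0.0006,0.057,0,0,0],[0.0024,0.0006,0.057,0,0,0]]
  ]
}}

```text
time_s: 30.75
eef_pos: [461.0, 89.8, 107.8]
eef_rot: [[-0.171, 0.985, 0.001], [0.985, 0.171, 0.0], [-0.0, 0.001, -1.0]]
contact_force: [-0.3, 0.5, -1.4]
gripper_width: 43.5
grasp_force: 40.0
```

>>> {"op": "move_arm", "data": {
  "deltas": [
    [[0,0,0,0,0,0],[0,0,0,0,0,0]]
  ]
}}

```text
time_s: 31.0
eef_pos: [461.0, 90.3, 107.8]
eef_rot: [[-0.172, 0.985, 0.001], [0.985, 0.172, 0.0], [0.0, 0.001, -1.0]]
contact_force: [-0.2, 1.3, -1.0]
gripper_width: 43.1
grasp_force: 40.0
```

>>> {"op": "move_arm", "data": {
  "deltas": [
    [[0,0,0,0,0,0],[0,0,0,0,0,0]]
  ]
}}

```text
time_s: 31.25
eef_pos: [460.6, 90.3, 107.3]
eef_rot: [[-0.172, 0.985, 0.0], [0.985, 0.172, 0.0], [0.0, 0.0, -1.0]]
contact_force: [-0.3, -0.7, -1.7]
gripper_width: 43.8
grasp_force: 40.0
```

>>> {"op": "move_arm", "data": {
  "deltas": [
    [[-0.0023,0,0.005,0,0,0],[-0.0023,0,0.012,0,0,0],[-0.0023,0,0.018,0,0,0],[-0.0023,0,0.018,0,0,0],[-0.0023,0,0.018,0,0,0]]
  ]
}}

```text
time_s: 31.88
eef_pos: [460.9, 88.5, 93.7]
eef_rot: [[-0.172, 0.985, -0.0], [0.985, 0.172, -0.0], [-0.0, -0.0, -1.0]]
contact_force: [-0.3, 0.3, -2.5]
gripper_width: 43.6
grasp_force: 40.0
```

>>> {"op": "move_arm", "data": {
  "deltas": [
    [[0,0,0.003,0,0,0],[0,0,0.006,0,0,0],[0,0,0.01,0,0,0],[0,0,0.01,0,0,0],[0,0,0.01,0,0,0]]
  ]
}}

```text
time_s: 32.5
eef_pos: [460.9, 88.5, 86.2]
eef_rot: [[-0.172, 0.985, -0.0], [0.985, 0.172, -0.0], [-0.0, -0.0, -1.0]]
contact_force: [-0.7, 0.0, -1.8]
gripper_width: 43.1
grasp_force: 40.0
```

>>> {"op": "move_arm", "data": {
  "deltas": [
    [[0,0,0.015,0,0,0],[0,0,0.03,0,0,0],[0,0,0.042,0,0,0],[0,0,0.0465,0,0,0],[0,0,0.0465,0,0,0]]
  ]
}}

```text
time_s: 33.12
eef_pos: [460.7, 88.4, 51.1]
eef_rot: [[-0.172, 0.985, -0.001], [0.985, 0.172, -0.0], [-0.0, -0.001, -1.0]]
contact_force: [0.2, -0.1, -2.1]
gripper_width: 43.1
grasp_force: 40.0
```

>>> {"op": "move_arm", "data": {
  "deltas": [
    [[0,0,0,0,0,0],[0,0,0,0,0,0],[0,0,0,0,0,0],[0,0,-0.02,0,0,0],[0,0,-0.08,0,0,0],[0,0,-0.16,0,0,0],[0,0,-0.18,0,0,0],[0,0,-0.18,0,0,0]]
  ],
  "hand": 1
}}

```text
time_s: 34.12
eef_pos: [461.7, 88.8, 188.4]
eef_rot: [[-0.172, 0.985, 0.004], [0.985, 0.172, 0.001], [0.001, 0.004, -1.0]]
contact_force: [0.2, 1.0, 0.0]
gripper_width: 91.5
grasp_force: 0.0
```

>>> {"op": "move_arm", "data": {
  "deltas": [
    [[-0.08,0.008,0,0,0,0],[-0.16,0.016,0,0,0,0],[-0.24,0.025,0,0,0,0],[-0.32,0.033,0,0,0,0],[-0.4,0.041,0.02,0,0,0],[-0.48,0.05,0.04,0,0,0],[-0.56,0.058,0.06,0,0,0],[-0.625,0.065,0.075,0,0,0],[-0.625,0.065,0.075,0,0,0],[-0.625,0.065,0.075,0,0,0]]
  ]
}}

```text
time_s: 35.38
eef_pos: [588.8, -364.0, 128.7]
eef_rot: [[-0.172, 0.985, -0.002], [0.985, 0.172, 0.002], [0.002, -0.002, -1.0]]
contact_force: [0.7, 0.6, 0.3]
gripper_width: 91.8
grasp_force: 0.0
```

>>> {"op": "move_arm", "data": {
  "deltas": [
    [[0,0,0,0,0,0],[0,0,0,0,0,0],[0,0,0,0,0,0],[0,0,0,0,0,0]]
  ]
}}

```text
time_s: 35.88
eef_pos: [589.6, -364.6, 130.4]
eef_rot: [[-0.172, 0.985, 0.0], [0.985, 0.172, -0.0], [-0.0, 0.0, -1.0]]
contact_force: [-0.1, -0.5, -0.2]
gripper_width: 91.7
grasp_force: 0.0
```

```bash
python3 cog.py 577 -292 d.png; python3 - <<'E'
from h import *
s=get_state();print(s['eef_pos'],s['eef_rot'])
E
```

```text
centre [ 577.52 -292.82] diam [61.85 62.05] key deg 150.56790297232877 conc 0.9795801011848103 33.4375 tcp [ 589.58 -364.56  130.37]
[ 589.50811152 -364.70177089  130.31234135] [[-1.72038554e-01  9.85090188e-01  2.39880953e-04]
 [ 9.85090213e-01  1.72038572e-01 -5.30749064e-05]
 [-9.35523460e-05  2.27173449e-04 -9.99999970e-01]]
```

View pics/d.png

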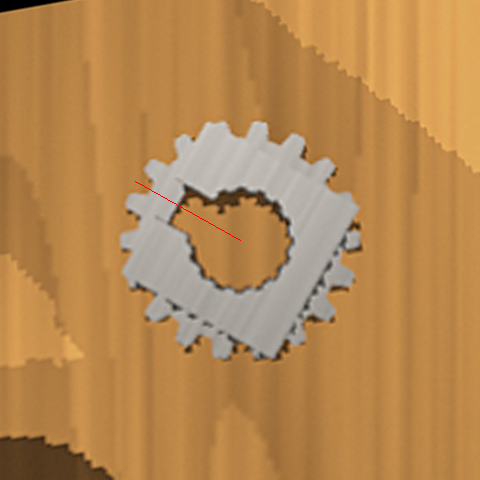

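cog_d confirmed: diameter 62 mm, keyway at about 151°. Gripping it.

>>> {"op": "move_arm", "data": {
  "deltas": [
    [[0.035,0,0,0,0,-0.055],[0.07,0,0,0,0,-0.11],[0.097,0.001,0.02,0,0,-0.165],[0.097,0.001,0.04,0,0,-0.22],[0.097,0.001,0.07,0,0,-0.27],[0.097,0.001,0.1,0,0,-0.285],[0.097,0.001,0.125,0,0,-0.285],[0.097,0.001,0.143,0,0,-0.285],[0.097,0.001,0.143,0,0,-0.285],[0.097,0.001,0.143,0,0,-0.285]]
  ]
}}

```text
time_s: 37.17
eef_pos: [578.2, -293.2, 23.4]
eef_rot: [[-0.876, 0.482, 0.001], [0.482, 0.876, -0.0], [-0.001, -0.0, -1.0]]
contact_force: [0.6, -0.2, 0.4]
gripper_width: 91.5
grasp_force: 0.0
```

>>> {"op": "move_arm", "data": {
  "deltas": [
    [[0,0,0,0,0,0],[0,0,0,0,0,0],[0,0,0,0,0,0]]
  ]
}}

```text
time_s: 37.55
eef_pos: [577.9, -293.1, 23.2]
eef_rot: [[-0.876, 0.482, 0.001], [0.482, 0.876, -0.0], [-0.001, 0.0, -1.0]]
contact_force: [0.1, -0.6, 0.1]
gripper_width: 92.0
grasp_force: 0.0
```

>>> {"op": "move_arm", "data": {
  "deltas": [
    [[0.0006,0,0,0,0,0],[0.0006,0,0,0,0,0],[0.0006,0,0,0,0,0],[0.0006,0,0,0,0,0],[0.0006,0,0,0,0,0],[0.0006,0,0,0,0,0],[0.0006,0,0,0,0,0]]
  ],
  "hand": 0.35,
  "grip_force": 40
}}

```text
time_s: 38.42
eef_pos: [577.3, -292.8, 22.9]
eef_rot: [[-0.876, 0.482, 0.0], [0.482, 0.876, 0.0], [-0.0, 0.0, -1.0]]
contact_force: [-0.4, 0.3, -0.6]
gripper_width: 43.6
grasp_force: 40.0
```

>>> {"op": "move_arm", "data": {
  "deltas": [
    [[0,0,-0.06,0,0,0],[0,0,-0.12,0,0,0],[0,0,-0.17,0,0,0],[0,0,-0.17,0,0,0],[0,0,-0.17,0,0,0]]
  ]
}}

```text
time_s: 39.05
eef_pos: [576.8, -292.5, 149.6]
eef_rot: [[-0.876, 0.482, -0.001], [0.482, 0.876, 0.001], [0.001, -0.0, -1.0]]
contact_force: [0.3, 0.3, -1.4]
gripper_width: 43.3
grasp_force: 40.0
```

>>> {"op": "move_arm", "data": {
  "deltas": [
    [[0.05,0.05,0,0,0,0.05],[0.105,0.102,0,0,0,0.1],[0.16,0.155,0,0,0,0.15],[0.215,0.209,0,0,0,0.2],[0.27,0.262,0,0,0,0.25],[0.325,0.315,0,0,0,0.2845],[0.381,0.37,0,0,0,0.2845],[0.381,0.37,0,0,0,0.2845],[0.381,0.37,0.04,0,0,0.2845],[0.381,0.37,0.055,0,0,0.2845]]
  ]
}}

```text
time_s: 40.3
eef_pos: [459.3, 86.9, 107.1]
eef_rot: [[-0.173, 0.985, -0.004], [0.985, 0.173, -0.002], [-0.001, -0.004, -1.0]]
contact_force: [0.1, -0.8, -0.6]
gripper_width: 43.7
grasp_force: 40.0
```

>>> {"op": "move_arm", "data": {
  "deltas": [
    [[0,0,0,0,0,0],[0,0,0,0,0,0],[0,0,0,0,0,0]]
  ]
}}

```text
time_s: 40.67
eef_pos: [461.1, 87.9, 109.7]
eef_rot: [[-0.173, 0.985, 0.001], [0.985, 0.173, 0.0], [0.0, 0.001, -1.0]]
contact_force: [-0.2, 0.4, -1.4]
gripper_width: 43.1
grasp_force: 40.0
```

>>> {"op": "move_arm", "data": {
  "deltas": [
    [[0,0,0,0,0,0],[0,0,0,0,0,0]]
  ]
}}

```text
time_s: 40.92
eef_pos: [460.7, 88.0, 109.4]
eef_rot: [[-0.173, 0.985, 0.0], [0.985, 0.173, 0.0], [0.0, 0.0, -1.0]]
contact_force: [-0.4, 0.3, -1.4]
gripper_width: 43.4
grasp_force: 40.0
```

Adjust +0.5 mm in y (dx 0.0007) and lower to 94, then 86.

>>> {"op": "move_arm", "data": {
  "deltas": [
    [[0.0007,0,0.007,0,0,0],[0.0007,0,0.014,0,0,0],[0.0007,0,0.0205,0,0,0],[0.0007,0,0.0205,0,0,0],[0.0007,0,0.024,0,0,0],[0.0007,0,0.028,0,0,0],[0.0007,0,0.031,0,0,0],[0.0007,0,0.031,0,0,0]]
  ]
}}

```text
time_s: 41.92
eef_pos: [460.4, 88.5, 85.7]
eef_rot: [[-0.173, 0.985, -0.0], [0.985, 0.173, -0.0], [-0.0, -0.0, -1.0]]
contact_force: [-0.1, -0.2, -1.0]
gripper_width: 43.3
grasp_force: 40.0
```

>>> {"op": "move_arm", "data": {
  "deltas": [
    [[0,0,0.012,0,0,0],[0,0,0.024,0,0,0],[0,0,0.0283,0,0,0],[0,0,0.0283,0,0,0]]
  ]
}}

```text
time_s: 42.42
eef_pos: [460.3, 88.4, 64.3]
eef_rot: [[-0.173, 0.985, -0.001], [0.985, 0.173, -0.0], [-0.0, -0.001, -1.0]]
contact_force: [0.9, -0.3, -1.3]
gripper_width: 43.1
grasp_force: 40.0
```

>>> {"op": "move_arm", "data": {
  "deltas": [
    [[0,0,0,0,0,0],[0,0,0,0,0,0],[0,0,0,0,0,0],[0,0,-0.02,0,0,0],[0,0,-0.08,0,0,0],[0,0,-0.16,0,0,0],[-0.025,0,-0.19,0,0,0],[-0.025,0,-0.19,0,0,0],[-0.025,0,-0.19,0,0,0]]
  ],
  "hand": 1
}}

```text
time_s: 43.55
eef_pos: [463.2, 70.4, 206.9]
eef_rot: [[-0.173, 0.985, -0.001], [0.985, 0.173, 0.0], [0.0, -0.0, -1.0]]
contact_force: [-0.2, 0.2, 0.4]
gripper_width: 91.8
grasp_force: 0.0
```

```bash
python3 - <<'E'
from h import *
im,p=grab('wrist','w7.png');s,q=grab('side');b,q2=grab('scene')
c=proj(p,[[461,88.6,50]])[0].astype(int);x,y=c-75
a=cv2.resize(im[max(y,0):y+150,x:x+150],(500,500),interpolation=cv2.INTER_CUBIC)
u=proj(q,[[461,88.6,50]])[0].astype(int)
d=cv2.resize(s[u[1]-40:u[1]+40,u[0]-22:u[0]+22],(275,500),interpolation=cv2.INTER_CUBIC)
cv2.imwrite('pics/w7c.png',np.hstack([a,d])[:,:,::-1])
print(get_state()['eef_pos'])
# guard knob now
for n in ['wrist','scene']:
  for r in spotter.search_frame(n,'guard_knob')[:1]: print(n,r)
E
```

```text
[462.99351531  70.41119291 206.18240222]
wrist {'bbox': [334.1, 0.0, 560.0, 152.3], 'p': 0.6}
scene {'bbox': [302.3, 194.7, 346.7, 251.4], 'p': 0.86}
```

View pics/w7c.png

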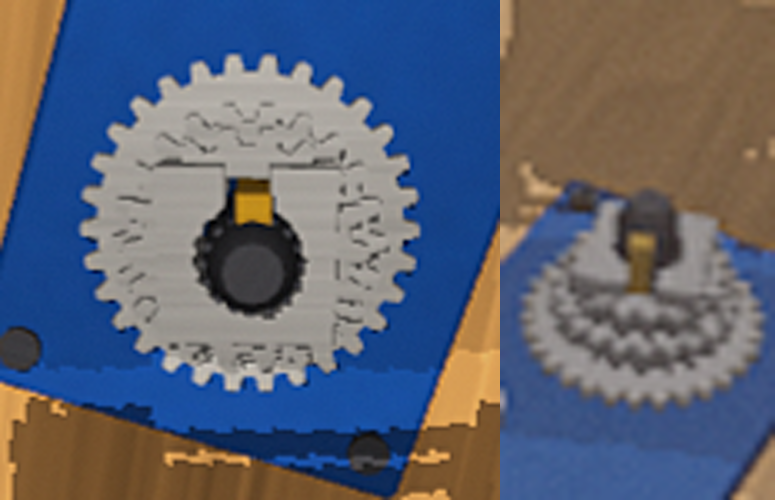

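Crop left: three cogs stacked and concentric, key showing in the top keyway. Crop right: stack level and tight. Next is the guard knob near (613,192).

>>> {"op": "move_arm", "data": {
  "deltas": [
    [[0.03,0.056,0,0,0,0],[0.06,0.112,0,0,0,0],[0.095,0.17,0,0,0,0],[0.125,0.2257,0,0,0,0],[0.125,0.2257,0.04,0,0,0],[0.125,0.2257,0.08,0,0,0],[0.125,0.2257,0.1175,0,0,0],[0.125,0.2257,0.1175,0,0,0],[0.125,0.2257,0.1175,0,0,0]]
  ]
}}

```text
time_s: 44.92
eef_pos: [614.7, 191.9, 119.7]
eef_rot: [[-0.173, 0.985, 0.001], [0.985, 0.173, 0.0], [0.0, 0.001, -1.0]]
contact_force: [0.9, -0.3, 0.4]
gripper_width: 91.7
grasp_force: 0.0
```

>>> {"op": "move_arm", "data": {
  "deltas": [
    [[0,0,0,0,0,0],[0,0,0,0,0,0],[0,0,0,0,0,0],[0,0,0,0,0,0],[0,0,0,0,0,0],[0,0,0,0,0,0],[0,0,0,0,0,0],[0,0,0,0,0,0],[0,0,0,0,0,0],[0,0,0,0,0,0]]
  ],
  "hand": 0,
  "grip_force": 12
}}

```text
time_s: 46.18
eef_pos: [613.1, 191.5, 118.8]
eef_rot: [[-0.173, 0.985, -0.002], [0.985, 0.173, -0.0], [-0.0, -0.002, -1.0]]
contact_force: [-5.8, -1.2, 3.6]
gripper_width: 17.7
grasp_force: 12.0
```

>>> {"op": "move_arm", "data": {
  "deltas": [
    [[-0.032,-0.019,0,0,0,0],[-0.061,-0.045,0,0,0,0],[-0.084,-0.076,0,0,0,0],[-0.1,-0.112,0,0,0,0],[-0.108,-0.15,0,0,0,0],[-0.1086,-0.183,0,0,0,0],[-0.105,-0.2085,0,0,0,0],[-0.1014,-0.2227,0,0,0,0],[-0.1014,-0.2227,0,0,0,0]]
  ]
}}

```text
time_s: 47.3
eef_pos: [462.5, 87.4, 119.0]
eef_rot: [[-0.173, 0.985, -0.001], [0.985, 0.173, -0.001], [-0.0, -0.001, -1.0]]
contact_force: [-1.2, -4.5, -0.4]
gripper_width: 17.4
grasp_force: 12.0
```

>>> {"op": "move_arm", "data": {
  "deltas": [
    [[0,0,0,0,0,0],[0,0,0,0,0,0]]
  ]
}}

```text
time_s: 47.55
eef_pos: [463.2, 87.3, 119.0]
eef_rot: [[-0.173, 0.985, -0.001], [0.985, 0.173, -0.001], [-0.001, -0.001, -1.0]]
contact_force: [-1.7, -5.0, 2.1]
gripper_width: 17.6
grasp_force: 12.0
```

>>> {"op": "move_arm", "data": {
  "deltas": [
    [[0.001,-0.005,0,0,0,0],[0.001,-0.005,0,0,0,0]]
  ]
}}

```text
time_s: 47.8
eef_pos: [461.8, 87.5, 119.2]
eef_rot: [[-0.173, 0.985, 0.004], [0.985, 0.173, -0.0], [-0.001, 0.004, -1.0]]
contact_force: [9.6, -4.6, -8.4]
gripper_width: 17.3
grasp_force: 12.0
```

>>> {"op": "move_arm", "data": {
  "deltas": [
    [[0,0,0,0,0,0],[0,0,0,0,0,0],[0,0,-0.04,0,0,0],[0,0,-0.1,0,0,0],[-0.03,0,-0.14,0,0,0],[-0.05,0.06,-0.16,0,0,0],[-0.08,0.12,-0.16,0,0,0],[-0.1,0.2,-0.16,0,0,0],[-0.1,0.2,-0.16,0,0,0]]
  ],
  "hand": 1
}}

```text
time_s: 48.92
eef_pos: [622.9, 39.9, 237.5]
eef_rot: [[-0.173, 0.985, -0.0], [0.985, 0.173, -0.001], [-0.001, -0.0, -1.0]]
contact_force: [-0.7, -0.2, -0.2]
gripper_width: 91.4
grasp_force: 0.0
```

```bash
python3 - <<'E'
from h import *
np.set_printoptions(precision=1,suppress=True)
print(get_state()['eef_pos'],get_state()['time_s'])
s,q=grab('side');b,p=grab('scene')
for t in['cog_a']:
  for n,k in(('side',q),('scene',p)):
    for r in spotter.search_frame(n,t)[:7]:
      B=r['bbox'];print(n,round(r['p'],2),np.round(B),onz(k,[[(B[0]+B[2])/2,(B[1]+B[3])/2]],6)[0])
a=cv2.resize(s[190:370,220:350],(390,540),interpolation=2);c=cv2.resize(b[60:260,110:420],(400,258));d=cv2.resize(b[160:250,250:410],(400,282),interpolation=2)
cv2.imwrite('pics/f.png',np.hstack([a,np.vstack([c,d])])[:,:,::-1])
E
```

```text
[622.9  39.9 237.5] 48.925
side 0.79 [291. 245. 328. 263.] [455.3  97.    6. ]
side 0.77 [338. 194. 365. 210.] [ 413.7 -142.7    6. ]
side 0.73 [298. 242. 326. 254.] [455.7  75.3   6. ]
side 0.73 [303. 237. 324. 248.] [459.3  53.8   6. ]
side 0.71 [273. 210. 332. 271.] [486.5  59.9   6. ]
side 0.66 [380. 180. 405. 196.] [ 320.8 -259.2    6. ]
scene 0.69 [273. 196. 298. 209.] [446.6  79.    6. ]
scene 0.67 [273. 201. 304. 219.] [472.3  91.3   6. ]
scene 0.65 [197. 177. 222. 195.] [ 416.2 -155.5    6. ]
scene 0.56 [277. 200. 296. 211.] [458.3  84.3   6. ]
scene 0.55 [172. 154. 196. 170.] [ 330.3 -260.9    6. ]
```

View pics/f.png

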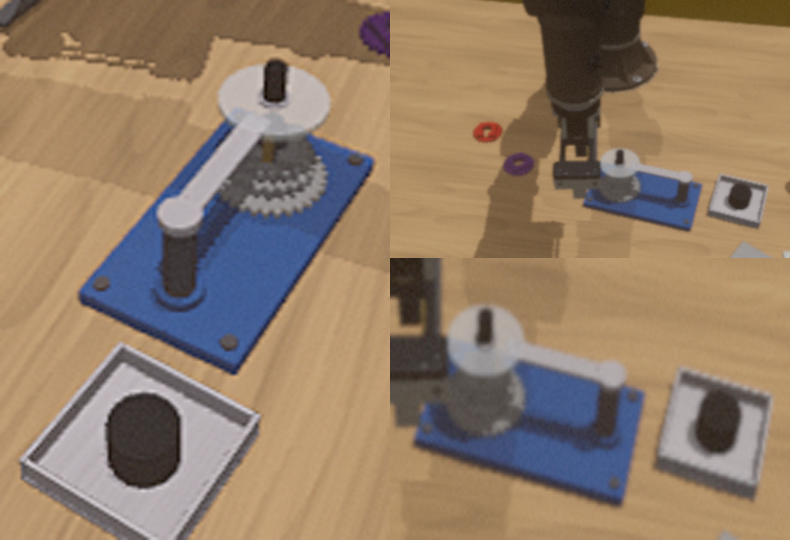

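The final picture shows the stack keyed under the closed guard, the cap in the tray, and only the red and purple look-alikes left on the bench. Handing in.

```bash
python3 -c "
from rig import close_job
print(close_job())"
```

```text
the job is handed in; nothing more can be done
None
```

I stacked cog_a, cog_c and cog_d on the hub in that order (I found no cog_b on the bench), put the cap in the tray and closed the guard; the job is handed in, but no verdict came back.

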